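Set the straightedge and start the clamp screw

ROBOT

A 6-joint arm with a two-finger parallel gripper is mounted at the origin on a cart in front of the work surface, level with it; the furniture and walls round the work are solid. World frame = base frame: x ahead of the robot, y to its left, z up, the work surface at z = 0. Lengths are in mm, angles in degrees, forces in N, time in s.
With the tool pointing down it reaches from about 325 to 925 mm from the base axis. Payload 3.1 kg.
Tool frame: the origin (TCP) lies at the very end of the fingers, on their centre line; the grasp point (between the pads) lies grasp_offset behind it (grasp_offset is the distance from the TCP to the grasp point, in mm); z points along the fingers, y is the line along which they close (so a half turn about z gives the same grasp; the last joint's range is limited). The gripper opens to 85 mm and grips with 20 to 120 N. Pads are 22 mm wide; open, the fingers measure 114 mm over their backs; the gripper's body (76 mm by 85 mm) begins 54 mm behind the grasp point. The pads swing forward as they close: fully open they stand 13 mm farther back than shut.
Start: joints at [-82.976, 12.427, 92.441, -0, 75.132, -6.429], TCP at [145.426, -607.857, 231.3] pointing down, gripper open.
Joint ranges: [-157.48, 157.48], [-44.54, 120.13], [17.64, 146.25], [-64.5, 244.5], [7.68, 150.69], [-147.95, 147.95]. Speed limits (degrees/s): [159.86, 159.86, 180, 180, 180, 180].

INTERFACE

Orientations are given as [roll, pitch, yaw] about the fixed x, y, z axes, in that order (R = Rz(yaw) Ry(pitch) Rx(roll)).
In Python, from station import * gives the robot as it stands. Calls block until the motion is done:
- goto(position, orientation): joint-space move of the TCP to a pose.
- move_l(position, attitude=None, speed=150): straight line of the TCP; attitude=None keeps the orientation; speed is the mean speed in mm/s.
- move_j(angles): joint-space move.
- grip(opening, squeeze=None): finger opening in mm; squeeze is the grip in N (None keeps the last); returns when the fingers have stopped.
- wait(seconds).
- solve_ik(position, orientation): joint angles nearest the present ones, or None.
- get_obs(): the state.
- get_image(name): name is "scene" or "side" or "wrist"; returns the picture (420x560x3 uint8, red, green, blue); there is no depth.
- get_calibration(name): a dict with "fx", "fy", "cx", "cy" (pixels), "R" (3x3) and "t" (3): a world point X has camera coordinates R X + t; the wrist camera has in their place "mount" (4x4, takes a point from camera to tool coordinates, whose origin is the TCP and whose axes are the flange's). Camera axes: x right, y down, z forward; pixel columns grow to the right and rows downward; lengths in mm; the calibration is good to about 2 mm. A picture is of the moment at which its call begins: read the wrist's pose just before it. get_calibration takes no time and is no camera call.
A pose or a line that the arm cannot do raises Unreachable and nothing moves.
- sign_off(): hands the job in; it is judged then, once.
Trained networks look in the newest picture that a camera, given by its name, has taken for a name from the list of things; names that differ only in an ending like _2 or _b are one class to them, and where a whole thing is asked for, a point or a joint stands for the part that bears it (a point fixed in the world has none). Each returns a list of dicts, best first, with "score" (0 to 1); they miss things now and then, are a little off and sometimes report something else, mostly with a low value. They report only what shows in the picture. A call takes as long as a camera call.
- spot_in(name, camera): "extent" ([centre column, centre row, width, height] in pixels, round what is visible of it).
- regions_of(name, camera): "region" (420x560 bool, what is visible of it) and "extent" ([centre column, centre row, width, height] in pixels, round what is visible of it).
The state is a dict: "t": time; "joint_pos": joint angles; "qvel": joint speeds; "effort": joint torques, N m; "tcp_pos": TCP position; "ee_rot": TCP orientation; "wrist_force": force on the tool from outside, world axes, zero at the start; "moment": the same for the moment, N m; "grip_width": finger opening in mm; "grip_force": force on a finger pad.
Only numpy, scipy, OpenCV 4.12 (cv2) and the standard library are available. Lean on these libraries where they do the work, as an engineer would, in place of code of your own. Each camera call takes 0.05 s, during which the arm holds its last target. There are 200 camera calls.

TASK

Set up the scoring guide: lay the steel straightedge flat on the ledge of the clamp fixture, its plain edge flush against the stop face and its left end reaching under and a little past the clamp screw, and let go of it. Then start the clamp screw, whose thread is not yet caught: by its crank handle turn it backward (anticlockwise from above) until you feel it drop into the thread start, then forward (clockwise) one full turn and no further, so that it is started but does not clamp yet. Finish holding the crank handle between the fingers, and leave the bench block, the tape roll and the jar where they are.

Things in the scene. Friction and masses are not known exactly. Their poses are not given: they have to be found in the camera images.
- clamp_fixture: Grey bench fixture, bolted down, 110 mm deep by 220 mm wide. Origin on the bench, straight below the stop face at mid-width; +x away from the operator, +y to the left. In front (x -60 to 0 mm) a flat ledge, its top 20 mm above the bench; behind it a ground steel block whose upright front face is the stop face, x = 0, from 20 to 40 mm above the bench. At its left end stands a C-arm with the clamp screw.
- stop_face (a point): Foot of the stop face at mid-width, on the ledge top (20 mm above the bench); axes as the fixture.
- screw_axis (a point): Point of the ledge top right under the upright clamp screw (fixture x = -15, y = +80 mm); axes as the fixture. The grey C-arm that carries the screw spans fixture y 60 to 100 mm and reaches forward to x = -37 mm; its underside is 70 and its top 102 mm above the bench. The screw's smooth end hangs below it, its tip 50 mm above the bench at screw_lift 0.
- straightedge_mid (a point): Centre (half-way up) of the loose steel straightedge, a flat bar 30 mm wide (its x), 230 mm long (its y), 6 mm thick, about 0.3 kg, lying on the bench. Its -x edge is graduated with fine lines, its +x edge plain, +y its left end. A finger gripping across the width stands between plain edge and stop face: put it down in front of the face, then push it home from the graduated side.
- plain_left (a point): Left end of the straightedge's plain edge, half-way up (x = +15, y = +115 mm from its centre).
- plain_right (a point): Right end of the straightedge's plain edge, half-way up (x = +15, y = -115 mm from its centre).
- crank_handle: Black round upright crank handle, 19 mm across, 55 mm tall; origin at its centre, about 0.175 m above the bench at screw_lift 0. It spins on its pin, so the hand need not turn with it; it circles the screw axis at 40 mm. Smooth (friction about 0.25): held with 3 to 8 N it slips up and down between the fingers as the screw rises and drops, held with 25 N it does not.
- crank_hub (a point): Centre of the top of the crank hub, on the screw axis; hub 30 mm across. The flat crank arm runs from it to the handle; the metal under the handle ends 28 mm below the handle's centre.
- clamp_screw (a joint): How far the clamp screw is turned, rad; grows clockwise seen from above (forward, screwing in). At 2.4 the crank points to the fixture's +y (left), at 2.4 + pi/2 to its +x. The thread start cannot be seen: turned backward, the screw drops somewhere between +0.6 and -0.8.
- screw_lift (a joint): Height of the 24 mm screw, m, up positive; right-hand thread, pitch 8 mm, 0.83 kg with crank, sinks by its weight, captive (at most +0.014). Not caught, it rests on the bush thread, rises 8 mm a turn as it is turned backward, up to nearly +0.008, then drops 8 mm to about 0, the thread start. From there it goes down 8 mm a forward turn (-0.008 after one), with 1 mm of play.
- steel_block: Loose polished steel bench block, 65 x 65 x 21 mm, a bystander; origin at the centre of its underside.
- tape_roll: Loose roll of masking tape, 70 mm across, 20 mm high, a bystander; origin at the centre of its underside.
- jar: Loose white jar with a black screw cap, 53 mm across, 64 mm high, a bystander; origin at the centre of its underside.

How it is judged:
By the outcome, as a careful person would: the job done as asked, in the order asked, and still so for the second after the job is handed in, while the arm keeps its last pose, push and grip.
It also fails if it takes over 72 s, if anything falls off the work surface, if the arm or the gripper's body presses on something with over 40 N, if the wrist force passes 120 N, or if a joint passes its speed limit or range.

## Working session

There is one attempt and no reset: what is moved stays moved. The work goes in short steps, each a Python script; the robot and the scene stay as the last script left them, time stands still between calls to the robot, and variables do not carry over. Pictures are saved under pics/ and viewed, at most 10 in all, crops included, and the job is handed in when it is done.

```bash
mkdir -p pics; ls
python3 - <<'E'
from station import *
import cv2,numpy as np
o=get_obs(); print(o)
for c in ("scene","side","wrist"):
    im=get_image(c); cv2.imwrite(f"pics/{c}0.png",im[:,:,::-1])
    k=get_calibration(c); print(c,{a:np.round(b,3).tolist() for a,b in k.items()})
    for n in ("clamp_fixture","straightedge_mid","crank_handle","crank_hub","steel_block","tape_roll","jar"):
        print(n,[(round(d["score"],2),np.round(d["extent"]).tolist()) for d in spot_in(n,c)[:2]])
print(get_obs()["t"])
E
```

```text
pics
{'t': 0.0, 'joint_pos': array([-8.29755463e+01,  1.24760226e+01,  9.25297892e+01, -2.13847488e-03,
        7.51326389e+01, -6.42695971e+00]), 'qvel': array([0.11753917, 0.10040432, 0.05018484, 0.02061013, 0.02986239,
       0.00593758]), 'effort': array([ 6.75328301e-04, -3.96840799e+01, -3.03853154e+01, -8.81220217e-05,
        9.65061947e-03, -1.29851290e-07]), 'tcp_pos': array([ 145.31404696, -607.0203702 ,  229.96429526]), 'ee_rot': array([-1.79862188e+02, -1.34451144e-02,  1.34519485e+01]), 'wrist_force': array([ 0.69264485,  0.00704787, -0.44608383]), 'moment': array([ 0.02329337, -0.01324585, -0.00447098]), 'grip_force': 0.0, 'grip_width': 85.38432520172783}
scene {'fx': 442.098, 'fy': 442.098, 'cx': 283.844, 'cy': 203.622, 'R': [[-0.826, -0.564, -0.015], [-0.432, 0.649, -0.626], [0.362, -0.511, -0.78]], 't': [376.245, 520.472, 779.279]}
clamp_fixture [(0.63, [222.0, 282.0, 103.0, 101.0])]
straightedge_mid [(0.96, [361.0, 225.0, 39.0, 68.0]), (0.56, [187.0, 283.0, 37.0, 22.0])]
crank_handle [(0.51, [361.0, 225.0, 35.0, 63.0]), (0.16, [188.0, 282.0, 32.0, 24.0])]
crank_hub
[... 432 characters left out ...]
fixture [(0.8, [263.0, 279.0, 76.0, 113.0])]
straightedge_mid [(0.18, [263.0, 279.0, 76.0, 118.0])]
crank_handle [(0.75, [254.0, 240.0, 9.0, 31.0]), (0.34, [263.0, 248.0, 31.0, 50.0])]
crank_hub []
steel_block [(0.8, [284.0, 217.0, 32.0, 15.0]), (0.61, [261.0, 278.0, 76.0, 113.0])]
tape_roll [(0.77, [251.0, 232.0, 30.0, 19.0]), (0.69, [344.0, 227.0, 33.0, 44.0])]
jar [(0.89, [188.0, 280.0, 30.0, 44.0])]
wrist {'fx': 341.703, 'fy': 341.703, 'cx': 280.204, 'cy': 207.486, 'mount': [[0.0, -0.956, -0.294, 74.754], [1.0, 0.0, 0.0, -0.281], [-0.0, -0.294, 0.956, -141.005], [0.0, 0.0, 0.0, 1.0]]}
clamp_fixture []
straightedge_mid []
crank_handle []
crank_hub []
steel_block []
tape_roll []
jar []
1.2
```

View pics/scene0.png

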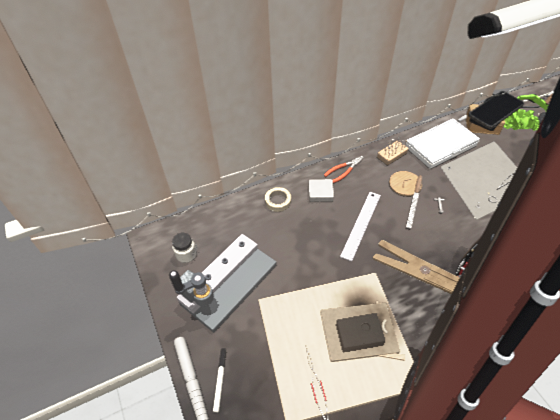

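View pics/side0.png

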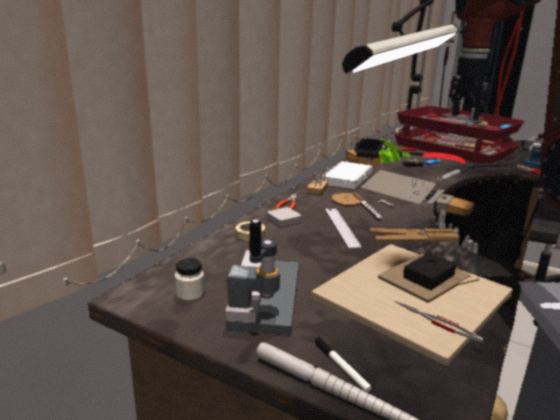

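Scene view: the straightedge runs from (375,193) to (348,258). The fixture's ledge has corners near (276,262) and (212,326), and its screw and crank are at about (180-205,275-300). The jar is at (183,248), the tape at (277,199) and the block at (320,190). In the side view the handle is at (255,238).

```bash
cat > h.py <<'E'
from station import *
import cv2,numpy as np
from scipy.spatial.transform import Rotation as Ro
def cam(c,o=None):
    k=get_calibration(c)
    if c!="wrist": return k,np.array(k["R"]),np.array(k["t"])
    T=np.eye(4); T[:3,:3]=Ro.from_euler("xyz",o["ee_rot"],degrees=True).as_matrix(); T[:3,3]=o["tcp_pos"]
    M=np.linalg.inv(T@np.array(k["mount"])); return k,M[:3,:3],M[:3,3]
def toworld(c,uv,z,o=None):
    k,R,t=cam(c,o); C=-R.T@t
    d=R.T@np.array([(uv[0]-k["cx"])/k["fx"],(uv[1]-k["cy"])/k["fy"],1]); return C+d*(z-C[2])/d[2]
def topix(c,X,o=None):
    k,R,t=cam(c,o); p=R@np.asarray(X,float)+t; return np.array([k["fx"]*p[0]/p[2]+k["cx"],k["fy"]*p[1]/p[2]+k["cy"]])
def box(region): # min-area rectangle of biggest blob
    cs,_=cv2.findContours(region.astype(np.uint8),cv2.RETR_EXTERNAL,cv2.CHAIN_APPROX_NONE)
    return max(cs,key=cv2.contourArea)[:,0,:].astype(float)
def rect_world(c,region,z,o=None):
    P=np.array([toworld(c,p,z,o)[:2] for p in box(region)],np.float32)
    return P,cv2.minAreaRect(P)
E
python3 - <<'E'
from h import *
for c in ("scene","side"):
    k,R,t=cam(c); print(c,"at",-R.T@t)
get_image("scene")
r=regions_of("straightedge_mid","scene")[0]; P,b=rect_world("scene",r["region"],5); print(r["score"],b,cv2.boxPoints(b))
for n,p,z in [("ledge front right",(276,262),20),("ledge front left",(212,326),20),("ledge/block right",(257,244),20),("blocktop right back",(243,235),40),("jar",(185,260),0),("tape",(277,205),0),("block",(320,190),21),("handle top",(175,272),202)]:
    print(n,toworld("scene",p,z))
for n,p,z in [("handle top",(255,221),202),("handle bot",(255,256),147),("ledge frontright",(299,263),20),("frontleft",(295,329),20),("jar",(189,296),0),("tape",(250,234),0)]: print("side",n,toworld("side",p,z))
for n in ("jar","tape_roll","steel_block","clamp_fixture"):
    r=regions_of(n,"scene")
    if r: print(n,r[0]["score"],rect_world("scene",r[0]["region"],15)[1])
E
```

```text
scene at [253.0763679  272.24028508 938.91664383]
side at [634.23166381 702.7364571  494.3179047 ]
0.78 ((482.2725524902344, -393.67987060546875), (33.31498336791992, 232.10507202148438), 9.169841766357422) [[ 447.33362 -281.765  ]
 [ 484.32227 -510.90387]
 [ 517.2115  -505.59473]
 [ 480.22284 -276.45587]]
ledge front right [ 594.29971275 -170.14907248   20.        ]
ledge front left [617.6402214   40.78736483  20.        ]
ledge/block right [ 663.31548283 -186.39424942   20.        ]
blocktop right back [ 699.01510862 -178.54941637   40.        ]
jar [ 7.92667527e+02 -5.88333502e+01 -1.13686838e-13]
tape [ 702.42061489 -328.5654635     0.        ]
block [ 624.64975591 -423.05390774   21.        ]
handle top [674.36509366  42.9968477  202.        ]
side handle top [674.81528717  39.20991277 202.        ]
side handle bot [673.89406444  48.25930565 147.        ]
side ledge frontright [ 596.14889006 -166.31004762   20.        ]
side frontleft [607.45532413  56.62248465  20.        ]
side jar [803.80038013 -61.7733872    0.        ]
side tape [ 709.9119823  -340.62876499    0.        ]
jar 0.81 ((814.0005493164062, -79.68842315673828), (56.29517364501953, 89.04649353027344), 66.08132934570312)
tape_roll 0.89 ((705.7684326171875, -335.8285217285156), (68.25862121582031, 80.39851379394531), 33.81943893432617)
steel_block 0.73 ((627.365966796875, -428.57354736328125), (68.14582061767578, 86.66122436523438), 33.6389045715332)
clamp_fixture 0.64 ((690.8604125976562, -73.17495727539062), (231.3599853515625, 185.62814331054688), 85.09166717529297)
```

Run:
```python
from h import *
try: print("go",grasp_offset)
except NameError as e: print(e)
goto([470,-394,200],[180,0,9]); o=get_obs()
im=get_image("wrist"); cv2.imwrite("pics/w1.png",im[:,:,::-1])
r=regions_of("straightedge_mid","wrist")[0]; P,b=rect_world("wrist",r["region"],6,o); print(o["tcp_pos"],o["ee_rot"],r["score"],b,cv2.boxPoints(b))
goto([600,-60,330],[180,0,-4.5]); o=get_obs(); print(o["tcp_pos"],o["ee_rot"],o["t"])
im=get_image("wrist"); cv2.imwrite("pics/w2.png",im[:,:,::-1]); np.save("o2.npy",o,allow_pickle=True)
for n in ("clamp_fixture","crank_handle","crank_hub","jar"):
    print(n,[(round(d["score"],2),np.round(d["extent"]).tolist()) for d in spot_in(n,"wrist")[:2]])
```

```text
go 18.700000000000003
[ 469.43477519 -394.92299525  200.18264785] [1.79962777e+02 1.32160403e-02 8.94056965e+00] 0.79 ((483.6579895019531, -396.3547058105469), (30.96419334411621, 228.464111328125), 8.934793472290039) [[ 450.62234 -285.91333]
 [ 486.1052  -511.60516]
 [ 516.6936  -506.79608]
 [ 481.2108  -281.10425]]
[599.65003366 -61.00364262 329.28915944] [ 1.79975481e+02  6.56337350e-02 -4.56267043e+00] 4.475
clamp_fixture [(0.92, [247.0, 110.0, 254.0, 97.0])]
crank_handle [(0.67, [140.0, 116.0, 45.0, 23.0])]
crank_hub []
jar [(0.86, [281.0, 8.0, 38.0, 16.0])]
```

View pics/w1.png

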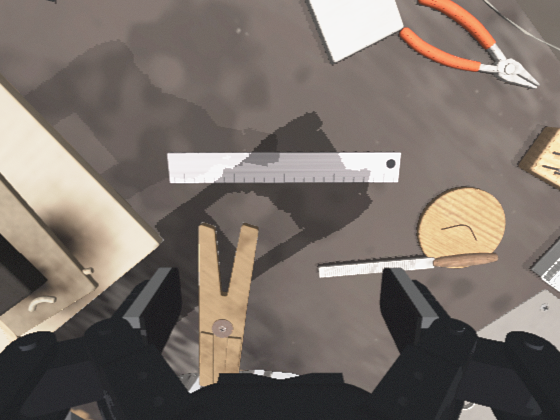

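View pics/w2.png

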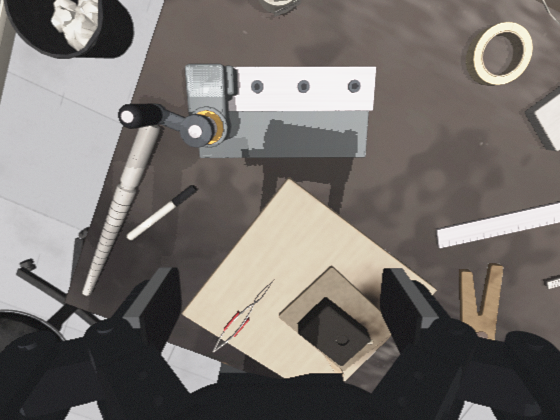

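Wrist view 1: the plain edge faces away from the robot and the graduations are on the near side, with the hole at the right end, so no half turn is needed. Wrist view 2: the handle top is at (128,117) and the hub top at (198,131). The ledge front corners are at (200,158) and (366,157), and the block's front top edge ends at (375,110).

Run:
```python
from h import *
o=np.load("o2.npy",allow_pickle=True).item()
for n,p,z in [("ledge FR",(366,157.5),20),("ledge FL",(200,158),20),("blk FR top",(375.5,110.5),40),("blk BR top",(376.5,67),40),("blk front left",(234,110),40),("foot",(367.5,111),20)]:
    print(n,toworld("wrist",p,z,o)[:2].round(1))
f=lambda x,y,z:(F:=0)
# fit fixture pose
from scipy.optimize import least_squares
pts=[((-60,-110,20),(366,157.5)),((0,-110,40),(375.5,110.5)),((50,-110,40),(376.5,67))]
def W(p,X): c,s=np.cos(p[2]),np.sin(p[2]); return [p[0]+c*X[0]-s*X[1],p[1]+s*X[0]+c*X[1],X[2]]
sc=[((-60,-110,20),(276,262),"scene"),((-60,110,20),(212,326),"scene"),((-60,-110,20),(299,263),"side")]
def res(p): 
    return np.concatenate([topix("wrist",W(p,X),o)-u for X,u in pts]+[(topix("wrist",W(p,(-60,50,20)),o)-(200,158))[1:]]+[(topix("wrist",W(p,(0,50,40)),o)-(234,110.5))[1:]])
s=least_squares(res,[663,-64,-.08]); print(s.x,np.degrees(s.x[2]),s.fun.round(1))
p=s.x
print("scr",W(p,(-15,80,0)))
for z in (150,160,170,180): print("hub",z,toworld("wrist",(198,131),z,o)[:2].round(1))
for z in (202,205): print("handle top",z,toworld("wrist",(126.5,117),z,o)[:2].round(1))
print("predict scene/side corners",[topix(c,W(p,X)).round(1) -np.array(u) for X,u,c in sc])
```

```text
ledge FR [ 595.5 -174.4]
ledge FL [612.3  44. ]
blk FR top [ 655.3 -181.4]
blk BR top [ 704.3 -182.4]
blk front left [669.5 -10.5]
foot [ 654.6 -176.6]
[ 6.63697942e+02 -6.99986666e+01 -7.90239714e-02] -4.527740043605744 [ 0.4  0.2 -1.4  0.3  1.  -0.6 -0.2  0.4]
scr [np.float64(655.0600929912423), np.float64(10.935798095555128), 0]
hub 150 [654.9  10.2]
hub 160 [655.5   7.8]
hub 170 [656.1   5.4]
hub 180 [656.7   3. ]
handle top 202 [672.7  50.3]
handle top 205 [672.7  49. ]
predict scene/side corners [array([ 0.8, -1.6]), array([0.7, 2.5]), array([ 0.4, -2. ])]
```

Run:
```python
from h import *
ya=[99,-81]
q=[solve_ik([483.5,-396,60],[180,0,y]) for y in ya]; print([None if a is None else a.round(0) for a in q])
q=[solve_ik([620,-60,60],[180,0,y]) for y in (85.5,-94.5)]; print([None if a is None else np.round(a,0) for a in q])
Y=99 if abs(q[0][5])<abs(q[1][5]) else -81; print(Y)
grip(42,40)
goto([483.5,-396,60],[180,0,Y]); 
move_l([483.5,-396,8]); wait(.2); b=get_obs()["wrist_force"]; print(get_obs()["tcp_pos"],b)
for z in np.arange(5,-9,-1.):
    move_l([483.5,-396,z],speed=25); wait(.08); f=get_obs()["wrist_force"]-b
    if f[2]>4: break
print(z,f,get_obs()["t"])
move_l([483.5,-396,z+2.5],speed=40); grip(25,50); o=get_obs(); print(o["grip_width"],o["grip_force"],o["wrist_force"]-b,o["tcp_pos"],o["t"])
```

```text
[array([-46.,  23.,  99.,   0.,  58., -55.]), array([-46.,  23.,  99.,  -0.,  58., 125.])]
[array([-12.,  23.,  99.,  -0.,  58.,  -7.]), None]Traceback (most recent call last):
  File "<stdin>", line 5, in <module>
TypeError: 'NoneType' object is not subscriptable
```

Run:
```python
from h import *
Y=99
grip(42,40)
goto([483.5,-396,60],[180,0,Y]); 
move_l([483.5,-396,8]); wait(.2); b=get_obs()["wrist_force"]; print(get_obs()["tcp_pos"],b)
for z in np.arange(5,-9,-1.):
    move_l([483.5,-396,z],speed=25); wait(.08); f=get_obs()["wrist_force"]-b
    if f[2]>4: break
print(z,f,get_obs()["t"])
move_l([483.5,-396,z+2.5],speed=40); grip(25,50); o=get_obs(); print(o["grip_width"],o["grip_force"],o["wrist_force"]-b,o["tcp_pos"],o["t"])
```

```text
[ 484.50749186 -396.97152115    9.5724395 ] [ 0.58919936 -0.33490741  0.32261049]
-3.0 [-3.28557215  1.42442242  6.32794106] 10.9917
28.050340008402145 50.915181739255786 [-0.91242502  0.32178321  4.05934469] [ 4.83797475e+02 -3.96191403e+02 -8.20515911e-02] 11.5
```

```bash
cat >> h.py <<'E'
FX,FY,FYAW=663.7,-70.0,-4.53
def fw(x,y,z=None):
    c,s=np.cos(np.radians(FYAW)),np.sin(np.radians(FYAW)); r=[FX+c*x-s*y,FY+s*x+c*y]
    return np.array(r if z is None else r+[z])
def wf(p):
    c,s=np.cos(np.radians(FYAW)),np.sin(np.radians(FYAW)); d=np.asarray(p)[:2]-[FX,FY]; return np.array([c*d[0]+s*d[1],-s*d[0]+c*d[1]])
E
python3 - <<'E'
from h import *
o2=np.load("o2.npy",allow_pickle=True).item()
for n,p,z in [("board corner",(290,180),15),("mat corner",(330,267),20),("black box",(330,298),40)]: print(n,wf(toworld("wrist",p,z,o2)).round(0))
move_l([483.5,-396,70],speed=120); wait(.2); o=get_obs(); print(o["tcp_pos"],o["ee_rot"],o["wrist_force"],o["grip_width"])
im=get_image("wrist"); cv2.imwrite("pics/w3.png",im[:,:,::-1])
im=get_image("scene")
r=regions_of("straightedge_mid","scene")
if r: P,b=rect_world("scene",r[0]["region"],o["tcp_pos"][2]+5); print(r[0]["score"],b,cv2.boxPoints(b))
cv2.imwrite("pics/s3.png",im[:,:,::-1]); print(o["t"])
E
```

```text
board corner [-91.  -9.]
mat corner [-219.  -68.]
black box [-258.  -67.]
[ 482.70988165 -395.20707554   68.5425848 ] [-1.79913632e+02 -1.21830120e-01  9.89992054e+01] [-0.81481283 -0.27614379 -3.36579342] 28.1442689206217
0.62 ((478.22625732421875, -358.99981689453125), (30.773481369018555, 161.9087371826172), 9.64281940460205) [[ 449.4966  -281.7666 ]
 [ 476.61722 -441.38776]
 [ 506.9559  -436.23303]
 [ 479.8353  -276.61188]]
12.4417
```

View pics/w3.png

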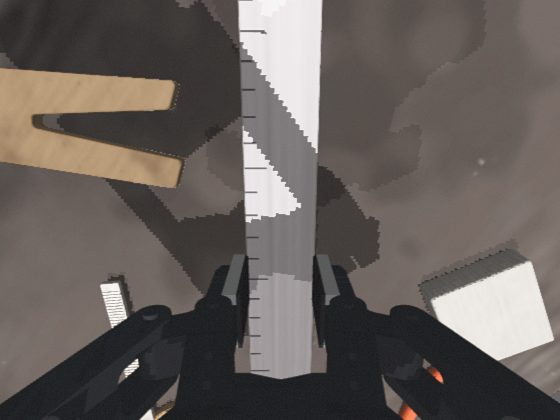

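The bar is held square between the fingers, with the graduations on the left of the image (near side).

Run:
```python
from h import *
A=[180,0,85.47]; y=-16
move_l([483.5,-396,130],speed=200)
goto(fw(-57,y,130),A); 
move_l(fw(-57,y,32),speed=120); wait(.2); o=get_obs(); print(wf(o["tcp_pos"]),o["tcp_pos"][2],o["ee_rot"],o["wrist_force"])
move_l(fw(-37.5,y,30),speed=60); wait(.2); o=get_obs(); b=o["wrist_force"]; print(wf(o["tcp_pos"]),o["tcp_pos"][2],b)
for z in np.arange(26,13,-1.):
    move_l(fw(-37.5,y,z),speed=30); wait(.08); f=get_obs()["wrist_force"]-b
    if f[2]>4: break
o=get_obs(); print(z,f,wf(o["tcp_pos"]),o["tcp_pos"][2],o["t"])
im=get_image("scene"); cv2.imwrite("pics/s4.png",cv2.resize(im[180:380,120:400,::-1],(784,560)))
```

```text
[-55.98963502 -16.11851898] 33.257732065563175 [1.79870158e+02 2.12531274e-02 8.54722601e+01] [-0.45620251 -0.34934598 -2.9538645 ]
[-37.92596563 -15.93391022] 29.73307334509119 [-0.50040165 -0.73329472 -3.41961367]
19.0 [-3.03946472  2.29459221  9.30966241] [-37.42998942 -16.02419072] 19.967151769347108 18.8583
```

View pics/s4.png

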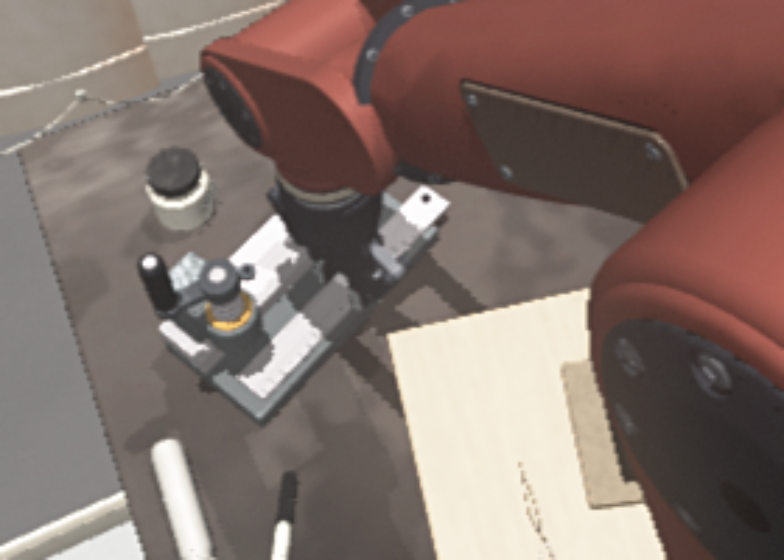

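Run:
```python
from h import *
y=-16
grip(36,30); wait(.1); o=get_obs(); print(o["grip_width"],o["wrist_force"])
move_l(fw(-37.5,y,70),speed=120); move_l(fw(-85,y,110),speed=200)
goto(fw(-85,y,100),[180,0,FYAW]); grip(42); 
move_l(fw(-80,y,19.5),speed=120); wait(.2); o=get_obs(); b=o["wrist_force"]; print(wf(o["tcp_pos"]),o["tcp_pos"][2],b,o["t"])
L=[]
for x in np.arange(-70,-33,1.5):
    move_l(fw(x,y,19.5),speed=40); o=get_obs(); f=o["wrist_force"]-b; L.append((x,f.round(1).tolist()))
    if f[0]<-14: break
print(L); print(wf(o["tcp_pos"]),o["tcp_pos"][2],o["t"])
wait(.2); print(get_obs()["wrist_force"]-b)
im=get_image("wrist"); cv2.imwrite("pics/w5.png",im[:,:,::-1]); np.save("o5.npy",get_obs(),allow_pickle=True)
```

```text
35.81945270258008 [ 0.5566678  -0.74210794 -1.03110117]
[-79.02673646 -16.15769486] 20.698306082935233 [-0.14094488  0.33094421  0.17718774] 22.95
[(np.float64(-70.0), [-0.7, 0.1, -1.1]), (np.float64(-68.5), [-0.0, 0.0, -0.1]), (np.float64(-67.0), [-0.3, -0.1, -0.7]), (np.float64(-65.5), [-0.1, 0.3, -0.3]), (np.float64(-64.0), [-0.5, -0.7, 0.4]), (np.float64(-62.5), [-1.6, -1.0, 0.2]), (np.float64(-61.0), [-4.0, 0.8, 2.2]), (np.float64(-59.5), [-1.8, 0.6, 0.0]), (np.float64(-58.0), [-1.9, 0.6, -0.5]), (np.float64(-56.5), [-1.9, -0.2, -0.6]), (np.float64(-55.0), [-0.9, -0.9, -0.9]), (np.float64(-53.5), [-1.8, -0.2, -0.3]), (np.float64(-52.0), [-0.2, -0.5, -0.7]), (np.float64(-50.5), [-2.6, -0.3, -0.6]), (np.float64(-49.0), [-1.2, 0.4, -0.3]), (np.float64(-47.5), [-1.6, 0.3, 0.8]), (np.float64(-46.0), [-1.3, -0.2, -0.2]), (np.float64(-44.5), [-0.8, -0.4, 0.4]), (np.float64(-43.0), [-2.1, -0.4, -0.3]), (np.float64(-41.5), [-1.4, -2.3, -1.7]), (np.float64(-40.0), [-3.3, 0.7, 0.6]), (np.float64(-38.5), [-6.3, -0.4, 3.2]), (np.float64(-37.0), [-8.6, -0.5, 6.6]), (np.float64(-35.5), [-12.1, 0.4, 10.8]), (np.float64(-34.0), [-16.3, -0.1, 12.7])]
[-39.92195864 -15.97216687] 19.237488892673117 29.35
[-15.27125983   0.99698663  12.88425057]
```

View pics/w5.png

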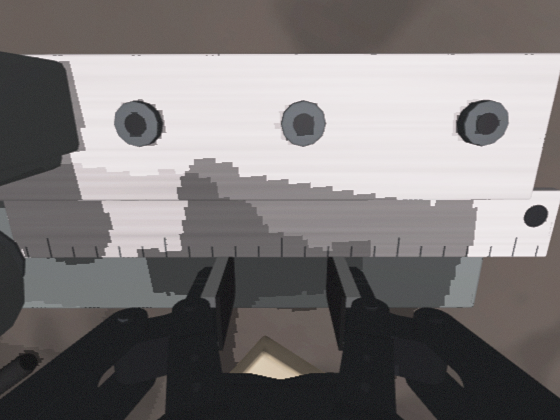

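Run:
```python
from h import *
o=np.load("o5.npy",allow_pickle=True).item()
for n,p,z in [("ledge FR",(473,307),20),("ledge R at bar",(481,258),20),("bar FR",(547,257),26),("bar BR",(559,190),26),("bar grad edge L",(30,258),26),("blk R front",(534,199),40),("blk R back",(559,54),40)]:
    print(n,wf(toworld("wrist",p,z,o)).round(1))
```

```text
ledge FR [ -57.5 -106.9]
ledge R at bar [ -31.9 -106.1]
bar FR [ -28.5 -130.5]
bar BR [   1.3 -128.1]
bar grad edge L [-29.2  91.8]
blk R front [   1.6 -108. ]
blk R back [  50.  -104.9]
```

```bash
cat >> h.py <<'E'
def tri(obs): # [(cam,uv,o)]
    from scipy.optimize import least_squares
    s=least_squares(lambda X:np.concatenate([topix(c,X,o)-u for c,u,o in obs]),[660,20,180]); return s.x,s.fun.round(1)
E
python3 - <<'E'
from h import *
o2=np.load("o2.npy",allow_pickle=True).item()
print("hub",tri([("wrist",(198,131),o2),("scene",(198.9,277.1),None)]))
print("handle",tri([("wrist",(126.5,117),o2),("scene",(173.2,273.9),None),("side",(255,221),None)]))
y=-16
move_l(fw(-80,y,22),speed=150); move_l(fw(-85,y,120),speed=200)
h=fw(-15,80)+40*np.array([0.28,0.96]); goto([h[0],h[1],270],[180,0,40]); grip(45,20); o=get_obs(); print(o["joint_pos"].round(0),o["tcp_pos"],o["t"])
im=get_image("wrist"); cv2.imwrite("pics/w6.png",im[:,:,::-1]); np.save("o6.npy",o,allow_pickle=True)
im=get_image("side"); cv2.imwrite("pics/side6.png",cv2.resize(im[200:350,160:360,::-1],(800,600)))
E
```

```text
hub (array([654.96629676,   9.60678319, 152.15537909]), array([ 0.1,  0.1, -0.3,  0. ]))
handle (array([672.93950925,  48.62534524, 205.79183522]), array([-0.1, -0.3, -0.1, -0.4,  0.9,  0.2]))
[-2. 16. 84. -0. 80. 48.] [665.04461481  48.23727089 267.70902906] 31.7917
```

View pics/w6.png

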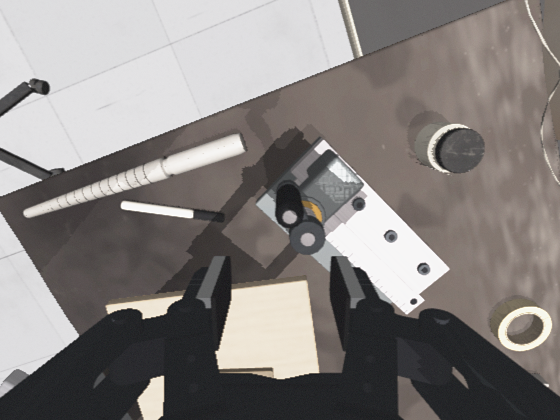

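View pics/side6.png

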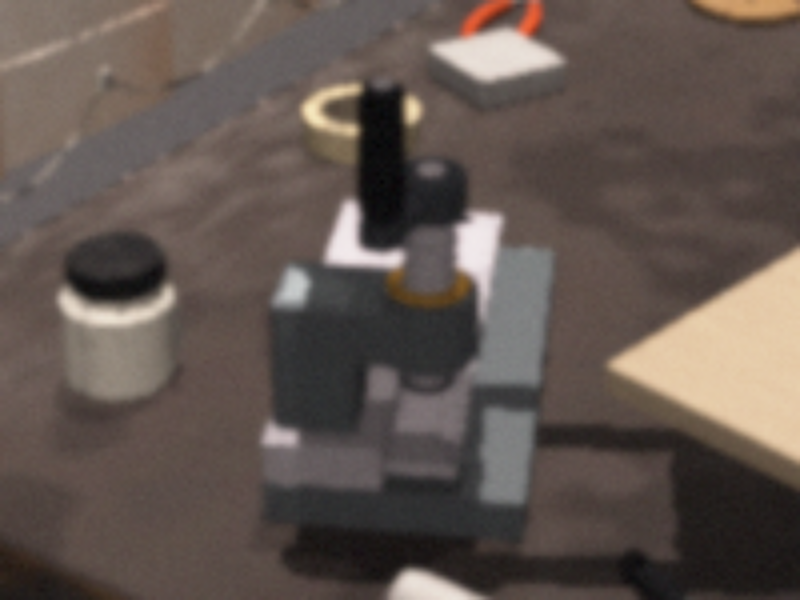

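Wrist view 6: handle top at about (291,215), hub at (308,240). In the side crop the straightedge lies under the screw, and its left end stops just short of the fixture's left end.

Run:
```python
from h import *
o2=np.load("o2.npy",allow_pickle=True).item(); o6=np.load("o6.npy",allow_pickle=True).item()
H=tri([("wrist",(126.5,117),o2),("scene",(173.2,273.9),None),("side",(255.3,221),None),("wrist",(291,216),o6)])
B=tri([("wrist",(198,131),o2),("scene",(198.9,277.1),None),("wrist",(308,240),o6),("side",(160+435/4,200+168/4),None)])
print(H,B,wf(H[0]),wf(B[0])); d=wf(H[0])-wf(B[0]); print(np.hypot(*d),2.4+np.arctan2(*d))
```

```text
(array([673.64835749,  48.14592829, 205.97477191]), array([ 0.6, -1.1, -0.2, -0.8,  0.1, -0. , -1.2,  0.3])) (array([654.73176193,  10.30749381, 152.06627153]), array([-0.3,  0.6, -0.5,  0.4,  0.7,  0.3, -0.4,  0.5])) [  0.58598819 118.56258603] [-15.28299409  79.34830148]
42.30348344415981 2.784528763410761
```

```bash
cat >> h.py <<'E'
AX=np.array([654.9,10.4]); Z0=168.
def hp(th,z=Z0,r=40.):
    a=th-2.4; c,s=np.cos(np.radians(FYAW)),np.sin(np.radians(FYAW)); x,y=r*np.sin(a),r*np.cos(a)
    return np.array([AX[0]+c*x-s*y,AX[1]+s*x+c*y,z])
E
python3 - <<'E'
from h import *
th=2.78; p=hp(th,230); goto(p,[180,0,40]); move_l(hp(th),speed=100); wait(.15); o=get_obs(); b=o["wrist_force"]; np.save("b.npy",b); print(o["tcp_pos"]-hp(th),b)
grip(17,5); wait(.1); o=get_obs(); print(o["grip_width"],o["grip_force"],o["wrist_force"]-b,o["tcp_pos"]-hp(th),o["t"])
E
```

```text
[0.85631989 0.00347968 1.35290332] [-0.23377006 -0.67840835 -0.28197274]
18.44791249080763 20.09283185005188 [-0.07091905  2.26182398  3.43948343] [0.2977286  0.1601957  0.70530423] 33.5333
```

Run:
```python
from h import *
b=np.load("b.npy")
for w in (18.3,18.6,18.9,19.2):
    grip(w,20); wait(.05); o=get_obs(); print(w,o["grip_width"],o["grip_force"],(o["wrist_force"]-b).round(1),o["t"])
    if o["grip_force"]<8: break
```

```text
18.3 18.59497920764533 20.175345540046692 [-0.5  1.8  4.3] 33.8
18.6 18.393866999856517 11.27289667725563 [0.7 1.8 5.6] 34.0667
18.9 18.848654786921117 2.139694131910801 [-0.2  1.4  2.6] 34.3333
```

```bash
cat > back.py <<'E'
from h import *
b=np.load("b.npy")
grip(18.72,20); L=[]; hit=None
ths=np.concatenate([np.arange(2.68,0.9,-.15),np.arange(0.88,-1.0,-.06)])
for th in ths:
    move_l(hp(th),speed=45); o=get_obs(); f=o["wrist_force"]-b; L.append(f[2])
    print(round(th,2),f.round(1).tolist(),round(o["grip_force"],1),round(o["t"],1))
    if th<0.85 and len(L)>4 and L[-1]<np.median(L[-6:-1])-3.5: hit=th; break
print("hit",hit); im=get_image("side"); cv2.imwrite("pics/side7.png",cv2.resize(im[200:350,160:360,::-1],(800,600)))
E
python3 back.py
```

```text
2.68 [1.9, 1.6, -0.4] 4.8 34.8
2.53 [2.1, 1.8, -0.2] 4.8 35.1
2.38 [0.5, 1.8, -0.1] 4.8 35.4
2.23 [1.0, 2.6, -0.1] 4.9 35.6
2.08 [-0.4, 4.2, 1.8] 5.0 35.9
1.93 [0.5, 4.4, 2.2] 5.1 36.2
1.78 [-0.3, 5.0, 3.9] 5.2 36.5
1.63 [-0.3, 5.1, 4.3] 5.2 36.8
1.48 [-0.0, 0.7, -0.2] 0.0 37.1
1.33 [0.5, 0.7, 0.6] 0.0 37.4
1.18 [-0.3, -0.3, -0.7] 0.0 37.6
1.03 [-0.9, 0.6, -0.0] 0.0 37.9
0.88 [0.0, 0.5, -0.2] 0.0 38.2
0.82 [0.4, 1.0, 0.4] 0.0 38.5
0.76 [-0.2, 0.6, 0.4] 0.0 38.7
0.7 [-0.1, 2.1, 0.5] 0.0 39.0
0.64 [0.3, 0.4, -0.3] 0.0 39.2
0.58 [0.4, 1.3, 0.1] 0.0 39.5
0.52 [0.3, -0.0, -0.8] 0.0 39.7
0.46 [0.2, 0.3, 0.3] 0.0 40.0
0.4 [-0.3, 0.3, -0.1] 0.0 40.2
0.34 [0.7, 0.6, 0.6] 0.0 40.5
0.28 [1.1, 0.2, -0.4] 0.0 40.7
0.22 [-0.2, 0.9, 0.7] 0.0 41.0
0.16 [0.8, 1.0, 0.7] 0.0 41.2
0.1 [0.5, 1.3, 0.9] 0.0 41.5
0.04 [-0.6, 0.5, 0.6] 0.0 41.7
-0.02 [0.5, 0.9, 0.6] 0.0 42.0
-0.08 [-0.1, 0.7, 0.7] 0.0 42.2
-0.14 [0.4, 0.1, 0.1] 0.0 42.5
-0.2 [-0.7, 1.2, 0.5] 0.0 42.7
-0.26 [-0.4, 0.6, -0.7] 0.0 43.0
-0.32 [-0.8, -0.1, 0.5] 0.0 43.2
-0.38 [0.7, 0.3, 0.5] 0.0 43.5
-0.44 [0.4, 0.9, 0.2] 0.0 43.7
-0.5 [0.2, 1.1, 0.7] 0.0 44.0
-0.56 [0.1, 0.5, 0.4] 0.0 44.2
-0.62 [-0.4, 0.1, -0.1] 0.0 44.5
-0.68 [0.8, 1.7, 0.7] 0.0 44.7
-0.74 [0.7, 0.9, -0.1] 0.0 45.0
-0.8 [-0.8, -0.0, 0.6] 0.0 45.2
-0.86 [-0.3, 0.8, 0.4] 0.0 45.5
-0.92 [0.5, 0.8, -0.2] 0.0 45.7
-0.98 [0.3, 0.3, 1.1] 0.0 46.0
hit None
```

View pics/side7.png

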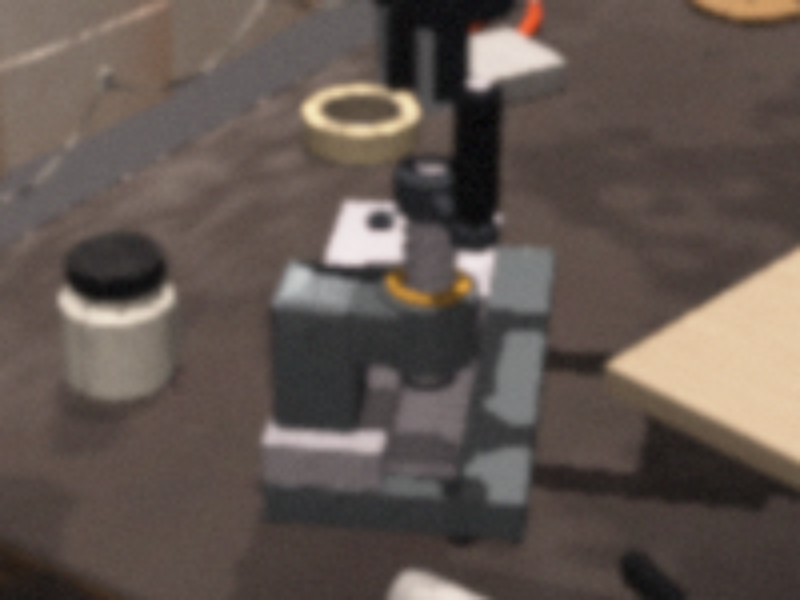

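The drag was sideways across the pads at about θ 1.5, and the light grip slipped off there. In the side crop the handle now stands at about (478,170), with its base at (475,235), so the screw has turned back only part of the way. I'll locate it numerically from the side view and regrip with the closing line tangential.

Run:
```python
from h import *
c=lambda X:((topix("side",X)-[160,200])*4).round(0)
print("ref 2.78 (seen 383,160 mid)",c(hp(2.78,178.5)))
for th in (1.3,1.4,1.5,1.6,1.7,1.8,1.9,2.0): print(th,c(hp(th,152)),c(hp(th,180)),topix("scene",hp(th,207)).round(0))
# dark-column profile of handle in side7 between rows 130 and 215
im=cv2.imread("pics/side7.png",0)[115:215]; col=im.mean(0); d=np.where(col<45)[0]; print(d.min() if len(d) else None,d)
im=cv2.imread("pics/side6.png",0)[100:215]; col=im.mean(0); d=np.where(col<45)[0]; print(d)
print(get_obs()["t"])
```

```text
ref 2.78 (seen 383,160 mid) [384. 148.]
1.3 [518. 197.] [520. 132.] [200. 280.]
1.4 [512. 200.] [514. 135.] [198. 281.]
1.5 [506. 204.] [508. 139.] [196. 281.]
1.6 [498. 207.] [500. 142.] [193. 282.]
1.7 [490. 209.] [492. 144.] [191. 282.]
1.8 [481. 212.] [483. 146.] [189. 282.]
1.9 [472. 214.] [474. 148.] [187. 282.]
2.0 [462. 215.] [464. 149.] [185. 281.]
452 [452 453 454 455 456 457 458 459 460 461 462 463 464 465 466 467 468 469
 470 471 472 473 474 475 476 477 478 479 480 481 482 483 484 485 486 487
 488 489 490 491 492 493 494 495 496 497 498]
[361 362 363 364 365 366 367 368 369 370 371 372 373 374 375 376 377 378
 379 380 381 382 383 384 385 386 387 388 389 390 391 392 393 394 395 396
 397 398 399 400 401 402 403]
46.0
```

```bash
cat >> h.py <<'E'
def yaw_al(th): return max(-52.,90-np.degrees(th-2.4)+FYAW-180)
E
cat > back2.py <<'E'
from h import *
p=get_obs()["tcp_pos"]; grip(45,20); move_l([p[0],p[1],222],speed=200)
th=1.87; goto(hp(th,222),[180,0,yaw_al(th)]); move_l(hp(th),speed=150); wait(.05); b=get_obs()["wrist_force"]; np.save("b.npy",b)
grip(18.72); o=get_obs(); print(o["grip_width"],o["grip_force"],(o["wrist_force"]-b).round(1),o["t"],o["joint_pos"][5])
L=[]; hit=None; lost=0
ths=np.concatenate([np.arange(1.7,0.75,-.2),np.arange(0.7,-1.05,-.1)])
for th in ths:
    move_l(hp(th),[180,0,yaw_al(th)],speed=45); o=get_obs(); f=o["wrist_force"]-b; L.append(f[2])
    print(round(th,2),f.round(1).tolist(),round(o["grip_force"],1),round(o["grip_width"],1),round(o["t"],2))
    lost=lost+1 if o["grip_force"]<.3 else 0
    if lost>2: print("LOST"); break
    if th<0.75 and L[-1]<np.median(L[-5:-1])-3: hit=th; break
print("hit",hit); get_image("scene"); print([(d["score"],d["extent"]) for d in spot_in("crank_handle","scene")[:2]])
E
python3 back2.py
```

```text
18.486618969474144 4.867212697863579 [0.1 1.  2.9] 49.2333 139.87473590672528
1.7 [0.8, 1.0, 5.1] 5.0 18.7 49.53
1.5 [0.9, 1.5, 4.6] 5.1 18.7 49.86
1.3 [1.6, 0.3, 4.3] 5.1 18.4 50.21
1.1 [1.9, 0.1, 4.2] 5.0 19.1 50.56
0.9 [2.5, 1.0, 4.5] 5.0 19.0 50.91
0.7 [4.1, -0.9, 3.9] 5.0 18.7 51.26
0.6 [2.9, 0.3, 4.5] 5.0 18.8 51.51
0.5 [3.2, 0.9, 1.5] 4.9 18.7 51.76
0.4 [-0.4, -1.2, -0.9] 4.6 18.8 52.01
hit 0.4
[]
```

Run:
```python
from h import *
im=get_image("side"); g=cv2.resize(im[200:350,160:360,::-1],(800,600)); cv2.imwrite("pics/side8.png",g)
for n in ("side6","side7","side8"):
    a=cv2.imread(f"pics/{n}.png",0).astype(float)
    print(n,"hub",a[140:300:6,425:440].mean(1).round(0).astype(int).tolist(),"tip",a[330:420:5,422:436].mean(1).round(0).astype(int).tolist())
# shift of the screw tip / hub patch by template matching, vertical only
t6=cv2.imread("pics/side6.png",0)
for n in ("side7","side8"):
    a=cv2.imread(f"pics/{n}.png",0)
    for nm,(r0,r1,c0,c1) in {"tip":(368,395,405,455),"hub":(150,200,425,470)}.items():
        m=cv2.matchTemplate(a[r0-30:r1+40,c0-6:c1+6],t6[r0:r1,c0:c1],cv2.TM_CCOEFF_NORMED); _,v,_,l=cv2.minMaxLoc(m); print(n,nm,"dx",l[0]-6,"dy",l[1]-30,round(v,2))
print(get_obs()["t"])
```

```text
side6 hub [91, 89, 83, 73, 95, 108, 80, 45, 37, 33, 32, 31, 31, 34, 50, 82, 93, 94, 89, 91, 94, 93, 94, 91, 90, 88, 74] tip [49, 46, 46, 47, 46, 47, 48, 47, 49, 60, 74, 70, 63, 89, 111, 116, 116, 117]
side7 hub [89, 86, 73, 60, 99, 136, 90, 67, 50, 41, 45, 40, 35, 38, 62, 85, 92, 90, 87, 90, 92, 91, 91, 88, 90, 90, 92] tip [48, 50, 49, 51, 50, 49, 49, 49, 51, 60, 68, 59, 74, 106, 115, 114, 115, 114]
side8 hub [89, 87, 86, 85, 79, 74, 96, 97, 67, 34, 30, 33, 32, 34, 32, 35, 53, 80, 87, 90, 90, 88, 90, 89, 90, 87, 74] tip [49, 50, 50, 49, 48, 50, 50, 50, 49, 60, 78, 89, 85, 72, 70, 102, 117, 115]
side7 tip dx 1 dy -3 0.97
side7 hub dx 3 dy 1 0.55
side8 tip dx 6 dy -16 0.82
side8 hub dx -1 dy 10 0.95
52.1583
```

The hub in the side view is about 5 mm lower than at the start, so the screw has dropped (thread start at about θ 0.47). Next is one full turn forward with a firmer grip, following the thread down.

```bash
cat > fwd.py <<'E'
from h import *
b=np.load("b.npy"); grip(17,25)
t0,t1=0.4,6.73
for th in np.linspace(t0,t1,20)[1:]:
    z=Z0-8*max(0,th-.5)/(2*np.pi)
    move_l(hp(th,z),[180,0,yaw_al(min(th,1.6))],speed=60); o=get_obs(); f=o["wrist_force"]-b
    a=th-2.4+np.radians(-FYAW); T=np.array([np.cos(a),-np.sin(a)])
    print(round(th,2),f.round(1).tolist(),"tang",round(f[:2]@T,1),round(o["grip_force"],1),round(o["grip_width"],1),round(o["t"],2))
    if o["grip_force"]<3 or np.hypot(*f[:2])>14: print("STOP"); break
im=get_image("side"); cv2.imwrite("pics/side9.png",cv2.resize(im[200:350,160:360,::-1],(800,600)))
t6=cv2.imread("pics/side6.png",0); a=cv2.imread("pics/side9.png",0)
for nm,(r0,r1,c0,c1) in {"hub":(150,200,425,470)}.items():
    m=cv2.matchTemplate(a[r0-30:r1+60,c0-10:c1+10],t6[r0:r1,c0:c1],cv2.TM_CCOEFF_NORMED); _,v,_,l=cv2.minMaxLoc(m); print(nm,"dx",l[0]-10,"dy",l[1]-30,round(v,2))
print("tip",a[330:420:5,422:436].mean(1).round(0).astype(int).tolist())
E
python3 fwd.py
```

```text
0.73 [-4.8, 0.1, -5.2] tang 0.1 24.5 18.2 52.86
1.07 [-6.3, 3.1, -4.9] tang 1.0 24.6 17.9 53.34
1.4 [-5.7, 4.6, -4.7] tang 0.3 24.6 18.2 53.83
1.73 [-4.4, 7.1, -6.5] tang 0.3 24.6 18.1 54.2
2.07 [-1.2, 8.0, -7.5] tang 0.9 24.7 18.0 54.58
2.4 [1.2, 6.5, -8.0] tang 0.7 24.7 18.2 54.95
2.73 [3.5, 5.4, -8.8] tang 1.1 24.7 18.2 55.33
3.07 [5.4, 3.2, -10.1] tang 1.8 24.6 18.5 55.7
3.4 [3.1, 1.3, -10.7] tang 0.3 24.7 18.6 56.08
3.73 [0.4, -1.0, -9.9] tang 1.0 24.9 18.4 56.45
4.06 [-4.7, 1.8, -8.8] tang -0.9 24.9 18.5 56.83
4.4 [-6.5, 4.2, -8.3] tang -0.5 24.9 18.1 57.2
4.73 [-4.2, 6.3, -9.1] tang -1.1 24.9 18.4 57.58
5.06 [-3.2, 8.3, -9.0] tang -0.2 25.0 18.3 57.95
5.4 [-1.2, 9.2, -9.9] tang 0.6 24.9 18.6 58.33
5.73 [1.5, 7.9, -11.7] tang 0.7 24.8 18.0 58.7
6.06 [2.5, 6.3, -12.8] tang 1.5 24.8 18.0 59.08
6.4 [3.7, 4.5, -13.4] tang 1.4 24.8 18.4 59.45
6.73 [3.8, 2.5, -13.9] tang 1.3 24.9 18.2 59.83
hub dx 0 dy 24 0.96
tip [46, 47, 47, 47, 45, 47, 47, 47, 48, 61, 80, 89, 92, 91, 90, 82, 64, 71]
```

Run:
```python
from h import *
b=np.load("b.npy"); t6=cv2.imread("pics/side6.png",0)
grip(18.7,20); wait(.4); o=get_obs(); print(o["grip_width"],o["grip_force"],(o["wrist_force"]-b).round(1),wf(o["tcp_pos"]),wf(hp(6.73)),o["t"])
im=get_image("side"); a=cv2.cvtColor(cv2.resize(im[200:350,160:360,::-1],(800,600)),cv2.COLOR_BGR2GRAY)
for nm,(r0,r1,c0,c1) in {"hub":(150,200,425,470),"bar end":(400,485,380,470)}.items():
    m=cv2.matchTemplate(a[r0-30:r1+60,c0-10:c1+10],t6[r0:r1,c0:c1],cv2.TM_CCOEFF_NORMED); _,v,_,l=cv2.minMaxLoc(m); print(nm,"dx",l[0]-10,"dy",l[1]-30,round(v,2))
get_image("scene")
for n in ("steel_block","tape_roll","jar"): print(n,[np.round(d["extent"]).tolist() for d in spot_in(n,"scene")[:1]])
```

```text
18.809853971484262 6.630911082029343 [-1.2 -0.6 -1. ] [-51.62704108  64.07741018] [-52.23362241  64.5282875 ] 60.4917
hub dx -1 dy 28 0.96
bar end dx -7 dy 60 0.67
steel_block []
tape_roll []
jar [[178.0, 244.0, 11.0, 18.0]]
```

```bash
python3 -c "
from station import *
print(get_obs()['grip_force']); print(sign_off())"
```

```text
6.850493922829628
the job is handed in; nothing more can be done
None
```

I handed the job in at about 60.5 s of the 72 s: the straightedge is flush against the stop face with its left end just past the screw, the screw dropped in at about 0.5 rad and was turned one full turn forward (down about 8 mm), and the gripper still holds the handle at about 7 N; after one slip-off and regrip while turning backward, I never touched the block, tape or jar but did not confirm their positions at the end.

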